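# Slide a heatsink under the low bridge of a drill jig

## Robot

A 7-joint arm with a two-finger parallel gripper is mounted at the origin on a cart in front of the work surface, level with it; the furniture and walls round the work are solid. World frame = base frame: x ahead of the robot, y to its left, z up, the work surface at z = 0. Lengths are in m, angles in rad, forces in N, time in s.
With the tool pointing down it reaches from about 0.425 to 0.825 m from the base axis. Payload 3.6 kg.
Tool frame: the origin (TCP) lies on the front face of the gripper's body, between the roots of the fingers; the fingertips stand 84 mm ahead of it and the grasp point (between the pads) lies 65 mm ahead of it; z points along the fingers, y is the line along which they close (so a half turn about z gives the same grasp; the last joint's range is limited). The gripper opens to 93 mm and grips with 3 to 60 N. Pads are 15 mm wide; open, the fingers measure 128 mm over their backs; the gripper's body (75 mm by 188 mm) begins 65 mm behind the grasp point.
Start: joints at [-1.284, 0.615, -0.013, 1.423, 0.008, 1.103, -0.04], TCP at [0.2, 0.618, 0.303] pointing down, gripper open.
Joint ranges: [-3.12, 3.12], [-0.3, 2.06], [-1.34, 1.32], [0.26, 2.42], [-1.36, 4.5], [0.01, 1.98], [-2.84, 2.84]. Speed limits (rad/s): [2.79, 2.79, 3.14, 3.14, 3.14, 3.14, 3.14].

## Interface

Orientations are given as a 3x3 rotation matrix whose columns are the frame's x, y, z axes.
In Python, from rig import ctrl gives the robot as it stands.
- The arm moves only by the shell command python3 -m creep 'ROWS'. ROWS is JSON, a list of rows, each a list of 7 numbers: the shift along the world's x, y, z in m, then the turn, a rotation vector about the world's x, y, z in rad, then the opening, from 0 (shut) to 1 (fully open). In form: [[x, y, z, ax, ay, az, jaw], ...]. A call has 1 to 12 rows; each row is the pose to reach, as a shift and turn from the pose commanded when the call began; what a row does not reach only later rows make up. A row lasts 1/8 s, in which the tool goes at most 62.5 mm and 10.7 degrees, less where a joint would pass 70% of its speed; a pose out of reach is approached as far as the arm can. A call with a gripper value outside its range is refused whole. The fingers move at their own pace and stop on an object; the grip force is fixed at half the most. Time passes only in rows, so rows that repeat a pose let the fingers close. It gives the time, the measured TCP pose, the force, the opening and the grip force at its end, in the units of the state.
- ctrl.read_state(): the state, without advancing time (a new reading comes with each control period).
- ctrl.grab_frame(name): name is "scene" or "top" or "wrist"; returns a dict with "pixels" (480x640x3 uint8, red, green, blue), "fov_y" (degrees; the focal length in pixels is half the picture's height over the tangent of half this angle, whatever the lens; pixels are square), "cx", "cy" (the principal point, pixels), "R" (3x3) and "t" (3): a world point X has camera coordinates R X + t. Camera axes: x right, y down, z forward; pixel columns grow to the right and rows downward; lengths in m; the calibration is good to about 2 mm. The wrist camera is an equidistant fisheye: a pixel r from the principal point sees the ray r / f radians off the axis. A picture is of the moment at which its call begins. There is no depth.
- ctrl.sign_off(): hands the job in; it is judged then, once.
The state is a dict: "time_s": time; "joints": joint angles; "qd": joint speeds; "joint_efforts": joint torques, N m; "tcp_pos": TCP position; "ee_rot": TCP orientation; "wrist_force": force on the tool from outside, world axes, zero at the start; "moment": the same for the moment, N m; "finger_gap": finger opening in m; "finger_force": force on a finger pad.
Only numpy, scipy, OpenCV 4.12 (cv2) and the standard library are available. Lean on these libraries where they do the work, as an engineer would, in place of code of your own. Each camera call takes 0.05 s, during which the arm holds its last target. There are 200 camera calls.

## Task

Load the loose finned heatsink into the aluminium drill jig: push it along the worktop with the fingertips, in through the flared mouth and under the low bridge, until it sits flush against the end stop. Keep it flat on the worktop all the way, never picked up or tipped, leave the dome sensor, the cube charger and the flux tin where they stand, and finish with the hand clear.

Things in the scene. Friction and masses are not known exactly. Their poses are not given: they have to be found in the camera images.
- heatsink: finned bare-aluminium heatsink, a loose square block 40 x 40 x 12 mm, 20 to 60 g, lying flat on the worktop, fins up; any of its four sides may lead. Origin at the centre of its underside, x and y along its sides, z up.
- drill_jig: bare aluminium drill jig fixed to the worktop, 58 mm long, 75 mm wide, 24 mm high (27 at the brass bush on its bridge). Origin on the worktop under the centre of a seated heatsink (a seated heatsink has the same origin). x points the way in, mouth to end stop; y across, z up. Side rails 15 mm high, inner faces at y = +-23 mm; end stop's face at x = +20 mm; the channel's floor is the worktop.
- jig_mouth (a point): centre of the flared mouth, on the worktop at x = -24 mm in the jig's frame; here the mouth is 60 mm wide, narrowing evenly to 46 mm at x = -8 mm (smooth, slippery faces, 15 mm high). A seated heatsink's rear face is at x = -20 mm, where the mouth is 56 mm wide: shut fingers fit there.
- jig_bridge (a point): middle of the lower front edge of the bridge, at x = -9 mm and 15 mm above the worktop in the jig's frame (headroom 15 mm). The bridge spans the channel from x = -9 to +19 mm; its top is 24 mm above the worktop.
- dome_sensor: white dome-shaped sensor, 42 mm across, 38 mm high, loose; origin at the centre of its underside. To be left alone.
- cube_charger: white rounded cube charger, 45 x 44 x 45 mm, loose; origin at the centre of its underside. To be left alone.
- flux_pot: round flux tin with a yellow lid, 43 mm across, 19 mm high, loose; origin at the centre of its underside. To be left alone.

How it is judged:
On the way:
1. the heatsink's leading edge is in the mouth of the jig, flat on the worktop (x of heatsink in the frame of drill_jig above -0.033 m and y of heatsink in the frame of drill_jig between -0.012 and 0.012 m and height (world z) of heatsink below 0.004 m), for 0.1 s.
At the end, for the whole second after the job is handed in: the heatsink lies at rest and flat on the worktop under the bridge, within 3 mm of touching the end stop, within 5 mm of the middle of the channel and square to the jig within 0.1 rad (either pair of sides leading) (x of heatsink in the frame of drill_jig between -0.003 and 0.003 m and y of heatsink in the frame of drill_jig between -0.005 and 0.005 m and (angle between the x axis of heatsink and the x axis of drill_jig, either way round below 0.1 rad or angle between the x axis of heatsink and the y axis of drill_jig, either way round below 0.1 rad) and height (world z) of heatsink below 0.002 m and angle between heatsink's own z axis and vertical below 0.05 rad and linear speed of heatsink below 0.005 m/s).
It fails at once if the heatsink is lifted more than 6 mm off the worktop (height (world z) of heatsink above 0.006 m).
It fails at once if the heatsink is tipped by more than 0.2 rad (angle between heatsink's own z axis and vertical above 0.2 rad).
It fails at once if the dome sensor is moved by more than 15 mm (distance of dome_sensor from where it was at the start of the episode above 0.015 m).
It fails at once if the cube charger is moved by more than 15 mm (distance of cube_charger from where it was at the start of the episode above 0.015 m).
It fails at once if the flux tin is moved by more than 15 mm (distance of flux_pot from where it was at the start of the episode above 0.015 m).
It also fails if it takes over 64 s, if anything falls off the work surface, if the arm or the gripper's body presses on something with over 40 N, if the wrist force passes 120 N, or if a joint passes its speed limit or range.

## Working session

There is one attempt and no reset: what is moved stays moved. The work goes in short steps, Python scripts to look and compute and a shell command to move; the robot and the scene stay as the last step left them, time stands still between calls to the robot, and variables do not carry over. Pictures are saved under pics/ and viewed, at most 10 in all, crops included, and the job is handed in when it is done.

```bash
mkdir -p pics; cat > h.py <<'E'
import numpy as np, cv2
from rig import ctrl
def grab(n,f=None):
    d=ctrl.grab_frame(n)
    if f: cv2.imwrite('pics/'+f,cv2.cvtColor(d['pixels'],cv2.COLOR_RGB2BGR))
    return d
def ray(d,u,v,z=0.,fish=False):
    f=240/np.tan(np.radians(d['fov_y'])/2); R=np.array(d['R']);t=np.array(d['t'])
    a=np.array([u-d['cx'],v-d['cy']],float)
    if fish:
        r=np.linalg.norm(a);th=r/f
        c=np.r_[a/max(r,1e-9)*np.sin(th),np.cos(th)]
    else: c=np.r_[a/f,1]
    o=-R.T@t; w=R.T@c
    return o+w*(z-o[2])/w[2]
E
python3 - <<'E'
from h import *
for n in ('top','scene'):
    d=grab(n,n+'0.png'); print(n,d['fov_y'],d['cx'],d['cy'],np.round(-np.array(d['R']).T@d['t'],3))
print(ctrl.read_state())
E
```

```text
top 52.37377199260634 321.1528630575439 237.64445773030178 [0.372 0.177 0.874]
scene 43.11465301454224 320.1149193415096 237.97219159755196 [-0.059 -0.433  0.43 ]
{'time_s': 0.1, 'joints': array([-1.28450434,  0.61579786, -0.01262043,  1.42473951,  0.00808779,
        1.10341394, -0.04039926]), 'qd': array([-0.00109474, -0.00376626,  0.00065497, -0.00425821,  0.00109359,
       -0.00037134,  0.00022678]), 'joint_efforts': array([ 6.09421113e-04, -4.60044944e+01,  2.09842385e-01, -1.66247141e+01,
       -6.12519938e-02,  1.70178548e-02,  8.15453109e-05]), 'tcp_pos': array([0.19983671, 0.61796666, 0.3017125 ]), 'ee_rot': array([[-9.51497811e-01,  3.07654729e-01, -6.95458352e-04],
       [ 3.07655515e-01,  9.51495264e-01, -2.20169654e-03],
       [-1.56370222e-05, -2.30887103e-03, -9.99997334e-01]]), 'wrist_force': array([-0.49710548,  0.04401321,  0.51783856]), 'moment': array([-0.02801841, -0.00928121,  0.04386634]), 'finger_force': 0.0, 'finger_gap': 0.09269099982819648}
```

View pics/top0.png

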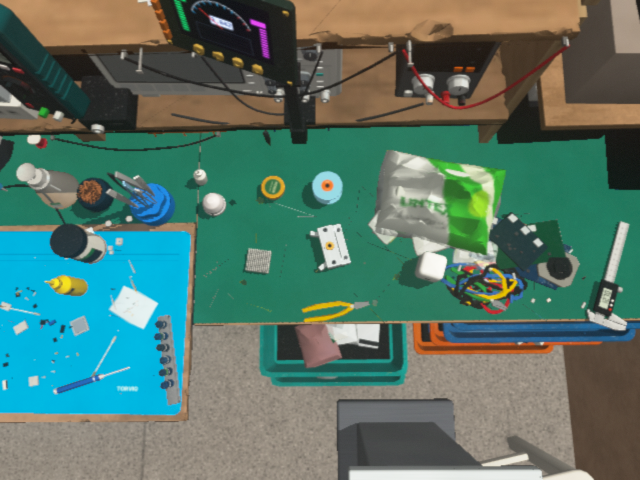

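View pics/scene0.png

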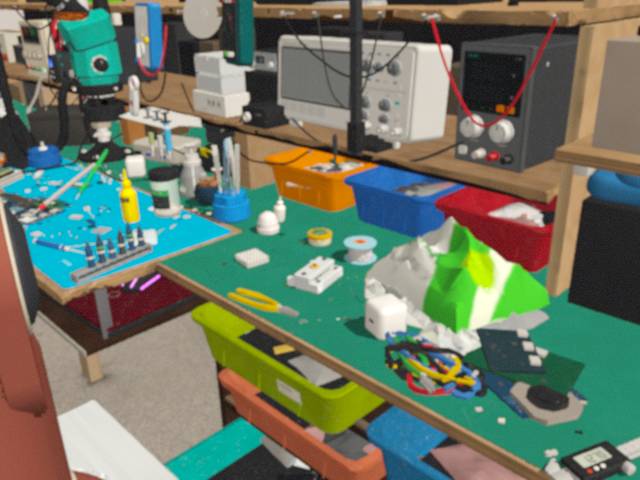

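The top view shows the heatsink at about (258,261), the jig at (333,247), the dome at (214,204), the tin at (273,187) and the charger at (431,266). I'll enlarge the jig area to see its orientation.

```bash
python3 - <<'E'
from h import *
d=grab('top')
im=cv2.cvtColor(d['pixels'],cv2.COLOR_RGB2BGR)
cv2.imwrite('pics/crop1.png',cv2.resize(im[210:290,235:365],None,fx=6,fy=6,interpolation=cv2.INTER_CUBIC))
for n,(u,v,z) in dict(hs=(258,261,.012),bush=(329,245,.027),dome=(214,204,.02),tin=(273,187,.019),ch=(431,266,.045),spool=(327,187,.02),pl=(340,310,.01)).items(): print(n,np.round(ray(d,u,v,z),3))
E
```

```text
hs [0.502 0.316 0.012]
bush [0.527 0.188 0.027]
dome [0.607 0.397 0.02 ]
tin [0.638 0.289 0.019]
ch [0.484 0.015 0.045]
spool [0.635 0.19  0.02 ]
pl [0.414 0.171 0.01 ]
```

View pics/crop1.png

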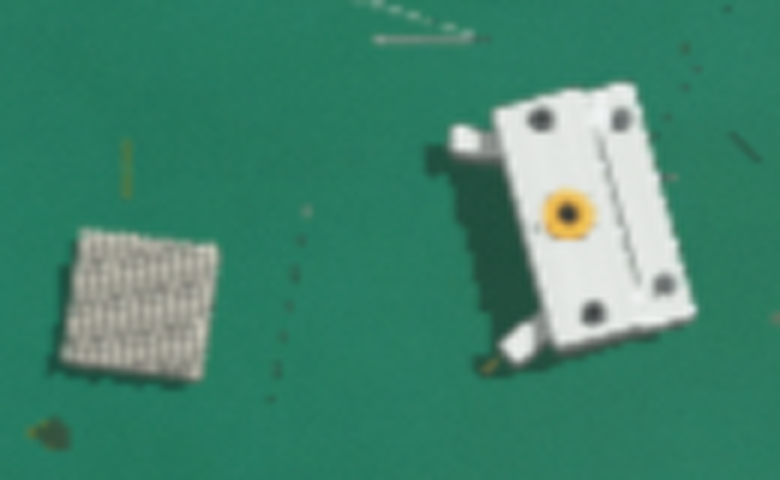

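The crop shows the mouth facing image left (world +y), with the bridge's front edge at crop (495,108)-(557,348). The heatsink corners are at (80,230), (218,245), (203,380) and (60,362).

```bash
python3 - <<'E'
from h import *
d=grab('top')
P=lambda u,v,z: ray(d,235+u/6-.4,210+v/6-.4,z)[:2]
F=[P(495,108,.024),P(557,348,.024)];B=[P(693,315,.024),P(632,83,.024)]
print('jig top',np.round(F+B,4)); 
ax=(np.sum(B,0)-np.sum(F,0))/2; 
ay=np.array(F[0])-F[1]+np.array(B[1])-B[0]
th1=np.arctan2(*ax[::-1]); th2=np.arctan2(*ay[::-1])-np.pi/2
print('angles',th1,th2,'len',np.linalg.norm(ax),'wid',np.linalg.norm(ay)/2)
bush=P(568,214,.027);print('bush',bush)
th=np.arctan2(np.sin(th1)+np.sin(th2),np.cos(th1)+np.cos(th2));ex=np.array([np.cos(th),np.sin(th)]);ey=np.array([-ex[1],ex[0]])
fm=(F[0]+F[1])/2; bm=(B[0]+B[1])/2
o1=fm+.009*ex; o2=bm-.034*ex; print('origin',o1,o2,'bush in jig',(bush-o1)@ex,(bush-o1)@ey)
o=(o1+o2)/2
H=np.array([P(80,230,.012),P(218,245,.012),P(203,380,.012),P(60,362,.012)])
c=H.mean(0);e=H[1]-H[0]+H[2]-H[3]; print('hs',c,'ang',np.arctan2(*e[::-1]),'sz',np.linalg.norm(e)/2)
print('th',th,'ex',ex,'ey',ey,'hs in jig',(c-o)@ex,(c-o)@ey,'rel ang',np.arctan2(*e[::-1])-th)
E
```

```text
jig top [[0.559  0.209 ]
 [0.4868 0.1915]
 [0.4959 0.1516]
 [0.5659 0.1682]]
angles -1.3748243021992028 -1.335358479670911 len 0.041176661737003746 wid 0.07306028045138481
bush [0.52602479 0.18771738]
origin [0.52480845 0.19148074] [0.52362282 0.19309575] bush in jig 0.003936486003850307 0.00038265647862095064
hs [0.50353014 0.31610161] ang -1.7031323245059748 sz 0.04261796562453744
th -1.355091390935057 ex [ 0.21403608 -0.97682576] ey [0.97682576 0.21403608] hs in jig -0.1253715249686603 0.006294403523869986 rel ang -0.3480409335709178
```

```bash
python3 -m creep '[[0.289,-0.254,0,0,0,-1.023,0],[0.289,-0.254,0,0,0,-1.023,0],[0.289,-0.254,0,0,0,-1.023,0],[0.289,-0.254,0,0,0,-1.023,0],[0.289,-0.254,0,0,0,-1.023,0],[0.289,-0.254,0,0,0,-1.023,0],[0.289,-0.254,0,0,0,-1.023,0],[0.289,-0.254,0,0,0,-1.023,0],[0.289,-0.254,-0.06,0,0,-1.023,0],[0.289,-0.254,-0.12,0,0,-1.023,0],[0.289,-0.254,-0.15,0,0,-1.023,0],[0.289,-0.254,-0.15,0,0,-1.023,0]]'
python3 - <<'E'
from h import *
d=grab('wrist','w1.png'); print(ctrl.read_state()['ee_rot'],ctrl.read_state()['tcp_pos'],d['fov_y'],d['cx'],d['cy'])
E
```

```text
time_s: 1.7
tcp_pos: [0.4857, 0.366, 0.1501]
ee_rot: [[-0.237, 0.971, -0.006], [0.972, 0.237, -0.002], [-0.001, -0.007, -1.0]]
wrist_force: [-0.2, -0.4, 0.5]
finger_gap: 0.0005
finger_force: 0.0
[[-2.36174963e-01  9.71707867e-01 -2.28226913e-03]
 [ 9.71710212e-01  2.36176179e-01  2.75177697e-04]
 [ 8.06409935e-04 -2.15271414e-03 -9.99997358e-01]] [0.48733605 0.36631847 0.1522762 ] 65.70646984690485 321.28400942380927 239.52206812637917
```

View pics/w1.png

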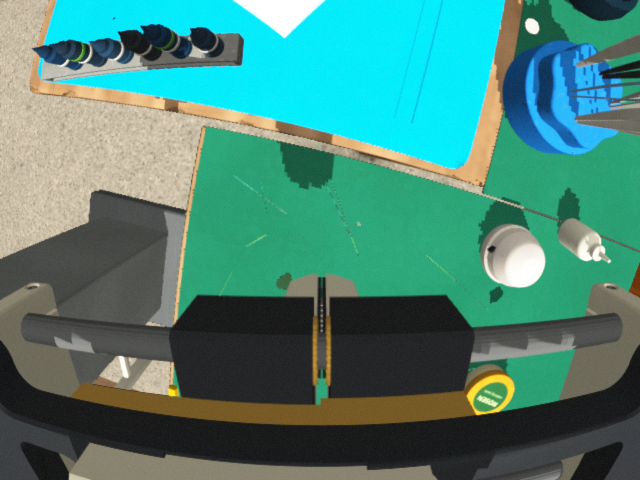

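The wrist camera looks backwards over the shut fingers, and the dome (515,255) and tin (490,390) are well clear. I'll go down and start pushing; the face squares the block up.

```bash
python3 -m creep '[[0,0,-0.04,0,0,0,0],[0,0,-0.064,0,0,0,0],[0,0,-0.064,0,0,0,0],[0.002,-0.008,-0.064,0,0,0,0],[0.004,-0.016,-0.064,0,0,0,0],[0.006,-0.024,-0.064,0,0,0,0],[0.0075,-0.031,-0.064,0,0,0,0],[0.009,-0.038,-0.064,0,0,0,0],[0.0105,-0.045,-0.064,0,0,0,0],[0.012,-0.052,-0.064,0,0,0,0],[0.014,-0.06,-0.064,0,0,0,0],[0.014,-0.06,-0.064,0,0,0,0]]'
python3 - <<'E'
from h import *
im=[]
for n,(x,y) in dict(top=(225,190),scene=(215,200)).items():
    p=grab(n)['pixels'][y:y+100,x:x+130]; im.append(cv2.resize(p,None,fx=6,fy=5.9 if 0 else 6,interpolation=cv2.INTER_CUBIC))
a=np.hstack([cv2.resize(i,(400,308)) for i in im])
cv2.imwrite('pics/a2.png',a[...,::-1])
E
```

```text
time_s: 3.25
tcp_pos: [0.5034, 0.3031, 0.0887]
ee_rot: [[-0.231, 0.973, -0.0], [0.973, 0.231, -0.001], [-0.001, -0.0, -1.0]]
wrist_force: [-0.2, 0.4, 0.2]
finger_gap: 0.0004
finger_force: 0.0
```

View pics/a2.png

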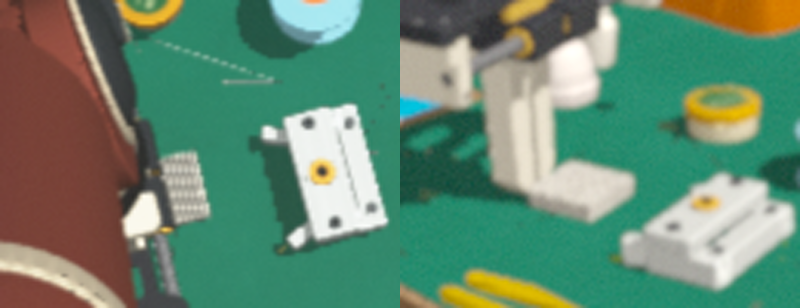

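Left (top view): the heatsink is flush against the fingers, with its front edge at (193,152)-(210,216), facing the mouth. Right (scene view): it lies flat. I'll work out its offset in the jig's frame.

```bash
cat >> h.py <<'E'
O=np.array([.524,.1925]);TH=-1.336;EX=np.array([np.cos(TH),np.sin(TH)]);EY=np.array([-EX[1],EX[0]])
def jig(p): q=np.array(p)[:2]-O; return np.round([q@EX,q@EY],4)
E
python3 - <<'E'
from h import *
d=grab('top'); g=lambda u,v:ray(d,225+u/3.077-.35,190+v/3.08-.35,.012)
a,b=g(193,152),g(210,216); e=b-a
print(jig(a),jig(b),np.linalg.norm(e),'rel',np.arctan2(-e[1],-e[0])-TH-np.pi/2,'tcp',jig(ctrl.read_state()['tcp_pos']))
E
```

```text
[-0.0648  0.0335] [-0.0639 -0.0059] 0.039349742841762 rel 0.022755666297316957 tcp [-0.114   0.0055]
```

```bash
python3 -m creep '[[-0.0007,-0.006,0,0,0,0,0],[-0.0014,-0.012,0,0,0,0,0],[-0.002,-0.018,0,0,0,0,0],[-0.0027,-0.0233,0,0,0,0,0],[-0.0027,-0.0233,0,0,0,0,0]]'
python3 - <<'E'
from h import *
d=grab('top'); p=d['pixels'][225:285,265:345]
cv2.imwrite('pics/a3.png',cv2.resize(p,None,fx=8,fy=8,interpolation=cv2.INTER_CUBIC)[...,::-1]); print(jig(ctrl.read_state()['tcp_pos']))
E
```

```text
time_s: 4.03
tcp_pos: [0.5004, 0.2803, 0.0888]
ee_rot: [[-0.232, 0.973, -0.0], [0.973, 0.232, -0.0], [-0.0, -0.0, -1.0]]
wrist_force: [0.0, -0.4, 0.6]
finger_gap: 0.0003
finger_force: 0.0
[-0.0914 -0.0024]
```

View pics/a3.png

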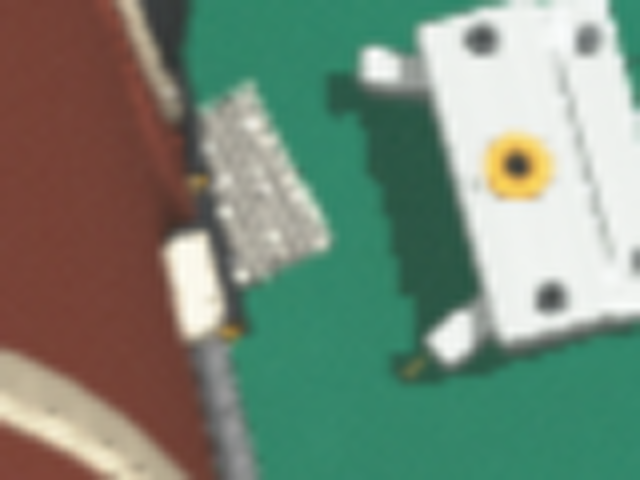

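The block turned counter-clockwise on the fingers: its front edge now runs (250,82)-(330,240). I'll compute its pose, then back off and nudge it from its +y side.

```bash
python3 - <<'E'
from h import *
d=grab('top'); g=lambda u,v:ray(d,265+u/8-.45,225+v/8-.45,.012)
a,b,c=g(250,82),g(330,240),g(243,285); e=b-a
n=np.array([e[1],-e[0]])/np.linalg.norm(e[:2]); n=n if n@EX>0 else -n
print(jig(a),jig(b),jig(c),np.linalg.norm(e),'rel',np.arctan2(-e[1],-e[0])-TH-np.pi/2,'centre',jig((a+b)[:2]/2-.02*n), ctrl.read_state()['joints'])
E
```

```text
[-0.0483  0.0372] [-0.0393 -0.0024] [-0.0606 -0.0074] 0.04059707654269784 rel 0.22281467288544032 centre [-0.0633  0.013 ] [-0.65355889  0.78916008  0.16617926  1.84050692 -0.23434504  0.53071384
 -0.09798031]
```

```bash
python3 -m creep '[[-0.005,0.0195,0,0,0,0,0],[-0.005,0.0195,0.03,0,0,0,0],[0.034,0.002,0.03,0,0,0,0],[0.073,-0.015,0.03,0,0,0,0],[0.073,-0.015,0,0,0,0,0],[0.073,-0.015,0,0,0,0,0],[0.067,-0.016,0,0,0,0,0],[0.061,-0.0175,0,0,0,0,0],[0.055,-0.019,0,0,0,0,0],[0.0485,-0.0206,0,0,0,0,0],[0.0485,-0.0206,0,0,0,0,0]]'
python3 - <<'E'
from h import *
d=grab('top'); p=d['pixels'][225:285,265:345]
d2=grab('scene'); q=d2['pixels'][200:300,215:345]
a=np.hstack([cv2.resize(p,(400,300),interpolation=cv2.INTER_CUBIC),cv2.resize(q,(390,300),interpolation=cv2.INTER_CUBIC)])
cv2.imwrite('pics/a4.png',a[...,::-1]); print(jig(ctrl.read_state()['tcp_pos']))
E
```

```text
time_s: 5.5
tcp_pos: [0.5484, 0.2605, 0.0891]
ee_rot: [[-0.233, 0.972, -0.0], [0.972, 0.233, 0.0], [0.0, -0.0, -1.0]]
wrist_force: [0.4, -0.1, 0.0]
finger_gap: 0.0006
finger_force: 0.0
[-0.0604  0.0399]
```

View pics/a4.png

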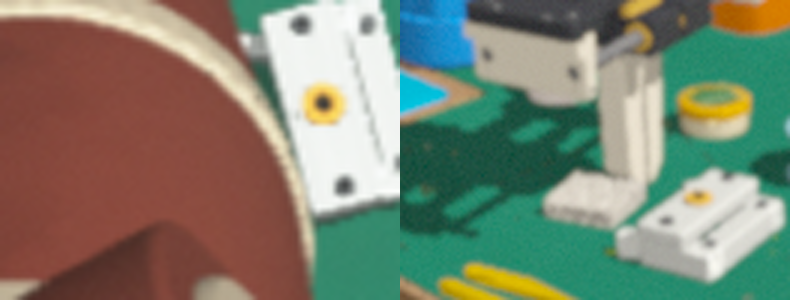

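The scene view (right panel) shows the block flat against the finger's side at about (595,195), in front of the mouth. Next I retreat to the rear side and remeasure.

```bash
python3 -m creep '[[0.0146,0.0035,0,0,0,0,0],[0.0146,0.0035,0.04,0,0,0,0],[-0.02,0.028,0.04,0,0,0,0],[-0.052,0.054,0.04,0,0,0,0],[-0.052,0.054,0.04,0,0,0,0],[-0.052,0.054,0.04,0,0,0,0]]'
python3 - <<'E'
from h import *
d=grab('top'); p=d['pixels'][225:285,265:345]
cv2.imwrite('pics/a5.png',cv2.resize(p,None,fx=8,fy=8,interpolation=cv2.INTER_CUBIC)[...,::-1]); print(jig(ctrl.read_state()['tcp_pos']))
E
```

```text
time_s: 6.35
tcp_pos: [0.4975, 0.314, 0.1288]
ee_rot: [[-0.232, 0.973, 0.001], [0.973, 0.232, -0.001], [-0.001, 0.001, -1.0]]
wrist_force: [0.4, -1.1, 0.5]
finger_gap: 0.0006
finger_force: 0.0
[-0.1236  0.0028]
```

View pics/a5.png

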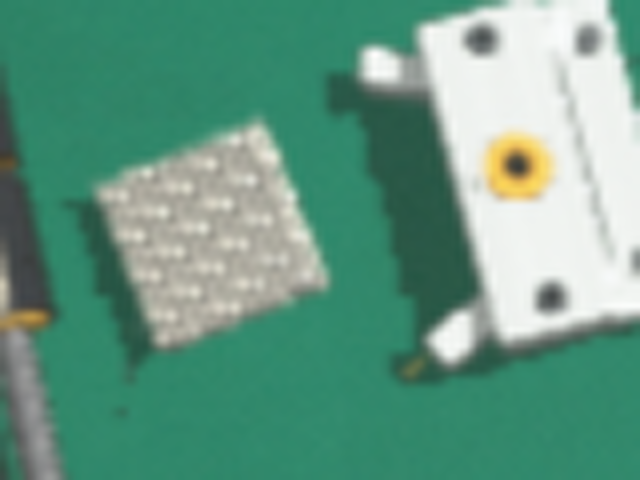

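The whole block is now visible with corners (262,120), (328,285), (160,350) and (96,188). The wing tips are at (380,65) and (450,335).

```bash
python3 - <<'E'
from h import *
d=grab('top'); g=lambda u,v,z=.012:ray(d,265+u/8-.45,225+v/8-.45,z)
H=np.array([g(262,120),g(328,285),g(160,350),g(96,188)])
e=H[0]-H[1]+H[3]-H[2]
print([jig(h) for h in H],'c',jig(H.mean(0)),'rel',np.arctan2(e[1],e[0])-TH-np.pi/2)
print('wings',jig(g(363,62,.015)),jig(g(432,340,.015)),'bush',jig(g(517,164,.027)))
E
```

```text
[array([-0.0477,  0.028 ]), array([-0.0422, -0.0122]), array([-0.082 , -0.0171]), array([-0.0876,  0.0222])] c [-0.0648  0.0052] rel 0.13920243173481772
wings [-0.0224  0.0347] [-0.0226 -0.0303] bush [0.0051 0.0013]
```

```bash
python3 -m creep '[[0.0034,0.0008,-0.02,0,0,0,0],[0.0034,0.0008,-0.04,0,0,0,0],[0.0034,0.0008,-0.04,0,0,0,0],[0.0062,-0.011,-0.04,0,0,0,0],[0.0081,-0.0187,-0.04,0,0,0,0],[0.0095,-0.0246,-0.04,0,0,0,0],[0.0109,-0.0304,-0.04,0,0,0,0],[0.0122,-0.0362,-0.04,0,0,0,0],[0.0135,-0.0415,-0.04,0,0,0,0],[0.0147,-0.0465,-0.04,0,0,0,0],[0.0147,-0.0465,-0.04,0,0,0,0]]'
python3 - <<'E'
from h import *
d=grab('top'); p=d['pixels'][225:285,265:345]
d2=grab('scene'); q=d2['pixels'][200:300,215:345]
a=np.hstack([cv2.resize(p,(400,300),interpolation=cv2.INTER_CUBIC),cv2.resize(q,(390,300),interpolation=cv2.INTER_CUBIC)])
cv2.imwrite('pics/a6.png',a[...,::-1]); print(jig(ctrl.read_state()['tcp_pos']))
E
```

```text
time_s: 7.82
tcp_pos: [0.5116, 0.2673, 0.0887]
ee_rot: [[-0.232, 0.973, -0.0], [0.973, 0.232, -0.001], [-0.0, -0.0, -1.0]]
wrist_force: [0.0, 0.2, -0.7]
finger_gap: 0.0004
finger_force: 0.0
[-0.0764  0.0053]
```

View pics/a6.png

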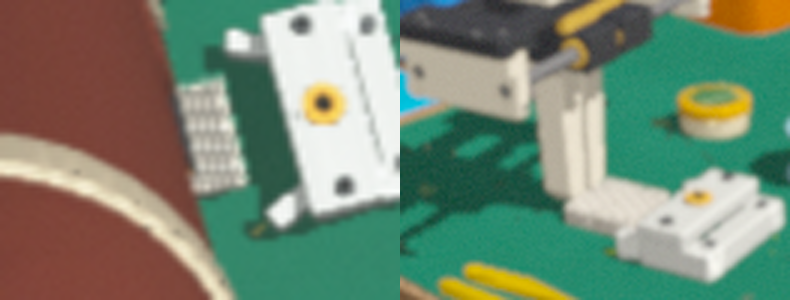

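The block is square to the jig with its front edge (225,78)-(246,184) entering the mouth, so I'll push on straight.

```bash
python3 -m creep '[[0.001,-0.005,0,0,0,0,0],[0.002,-0.01,0,0,0,0,0],[0.003,-0.015,0,0,0,0,0],[0.004,-0.02,0,0,0,0,0],[0.005,-0.025,0,0,0,0,0],[0.006,-0.03,0,0,0,0,0],[0.0068,-0.035,0,0,0,0,0],[0.0077,-0.0408,0,0,0,0,0],[0.0077,-0.0408,0,0,0,0,0]]'
python3 -c "
from h import *
print(jig(ctrl.read_state()['tcp_pos']))"
```

```text
time_s: 9.05
tcp_pos: [0.5194, 0.2264, 0.0888]
ee_rot: [[-0.232, 0.973, -0.0], [0.973, 0.232, -0.001], [-0.001, -0.0, -1.0]]
wrist_force: [0.5, 0.3, -0.1]
finger_gap: 0.0008
finger_force: 0.0
[-0.034   0.0034]
```

```bash
python3 -m creep '[[0.0003,-0.0012,0,0,0,0,0],[0.0006,-0.0024,0,0,0,0,0],[0.0009,-0.0036,0,0,0,0,0],[0.0012,-0.0048,0,0,0,0,0],[0.0012,-0.0048,0,0,0,0,0]]'
```

```text
time_s: 9.68
tcp_pos: [0.5205, 0.2222, 0.0887]
ee_rot: [[-0.233, 0.973, -0.0], [0.973, 0.233, -0.0], [-0.0, -0.0, -1.0]]
wrist_force: [-0.2, 0.3, 0.5]
finger_gap: 0.0002
finger_force: 0.0
```

```bash
python3 -m creep '[[0.0002,-0.001,0,0,0,0,0],[0.0004,-0.0018,0,0,0,0,0],[0.0004,-0.0018,0,0,0,0,0]]'
```

```text
time_s: 10.05
tcp_pos: [0.5209, 0.2205, 0.0887]
ee_rot: [[-0.233, 0.973, -0.0], [0.973, 0.233, -0.0], [-0.0, -0.0, -1.0]]
wrist_force: [0.4, -1.1, 0.6]
finger_gap: 0.0008
finger_force: 0.0
```

```bash
python3 -m creep '[[0.0002,-0.0008,0,0,0,0,0],[0.0003,-0.0015,0,0,0,0,0],[0.0003,-0.0015,0,0,0,0,0]]' | grep -E "tcp|wrist"
```

```text
tcp_pos: [0.5208, 0.2198, 0.0887]
wrist_force: [-0.6, 2.0, -1.4]
```

```bash
python3 -m creep '[[0.0001,-0.0006,0,0,0,0,0],[0.0003,-0.0012,0,0,0,0,0],[0.0003,-0.0012,0,0,0,0,0]]' | grep -E "tcp|wrist"
```

```text
tcp_pos: [0.5208, 0.2195, 0.0888]
wrist_force: [-1.5, 4.2, 0.7]
```

```bash
python3 -m creep '[[0.0003,-0.0015,0,0,0,0,0],[0.0007,-0.003,0,0,0,0,0],[0.0007,-0.003,0,0,0,0,0],[0.0007,-0.003,0,0,0,0,0]]' | grep -E "tcp|wrist"
```

```text
tcp_pos: [0.5208, 0.2191, 0.0888]
wrist_force: [-2.2, 8.6, 0.3]
```

The block is firmly against a stop (8.6 N, stalled). I'll retreat and check.

```bash
python3 -m creep '[[-0.001,0.005,0,0,0,0,0],[-0.003,0.012,0,0,0,0,0],[-0.006,0.025,0,0,0,0,0],[-0.009,0.038,0,0,0,0,0],[-0.009,0.038,0.05,0,0,0,0],[-0.02,0.08,0.1,0,0,0,0],[-0.03,0.13,0.12,0,0,0,0],[-0.035,0.16,0.12,0,0,0,0],[-0.035,0.16,0.12,0,0,0,0]]' | grep -E "tcp|wrist"
python3 - <<'E'
from h import *
p=grab('top')['pixels'][225:285,285:365]
q=grab('scene')['pixels'][230:300,270:360]
a=np.hstack([cv2.resize(p,(400,300),interpolation=cv2.INTER_CUBIC),cv2.resize(q,(386,300),interpolation=cv2.INTER_CUBIC)])
cv2.imwrite('pics/a7.png',a[...,::-1])
E
```

```text
tcp_pos: [0.4849, 0.3792, 0.2087]
wrist_force: [-0.5, -0.0, 0.5]
```

View pics/a7.png

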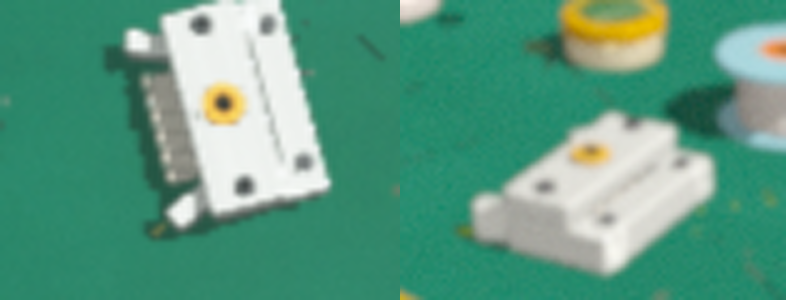

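The block's rear edge runs (145,75)-(172,182), parallel to the bridge's front edge (160,18)-(212,215). I'll check its depth numerically.

```bash
python3 - <<'E'
from h import *
d=grab('top'); g=lambda u,v,z:ray(d,285+u/5-.4,225+v/5-.4,z)
a,b=g(143,76,.012),g(169,184,.012); e=a-b
f,h=g(160,18,.024),g(212,215,.024); k=f-h
print('rear',jig(a),jig(b),'bridge front',jig(f),jig(h),'rear corners top',jig(g(282,0,.024)),jig(g(330,187,.024)),'rel',np.arctan2(e[1],e[0])-np.arctan2(k[1],k[0]))
print('wings',jig(g(124,32,.015)),jig(g(168,218,.015)))
E
```

```text
rear [-0.02    0.0205] [-0.0204 -0.02  ] bridge front [-0.0091  0.037 ] [-0.0084 -0.0362] rear corners top [0.0347 0.0325] [ 0.0342 -0.0369] rel -0.018891279206324385
wings [-0.0228  0.0372] [-0.0237 -0.0322]
```

```bash
python3 -c "
from rig import ctrl
print(ctrl.sign_off())"
```

```text
the job is handed in; nothing more can be done
None
```

The heatsink is in the drill jig against the end stop. By my last image measurement its rear face is at x = -20 mm, centred and about 0.02 rad off square; the hand is clear and the job is handed in, but no verdict came back.

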